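# Refit the filter-hatch cover of a fume filter unit and lock its quarter-turn stud

### The arm

A 6-joint arm with a two-finger parallel gripper is mounted at the origin on the work surface. World frame = base frame: x ahead of the robot, y to its left, z up, the work surface at z = 0. Lengths are in mm, angles in rad, forces in N, time in s.
With the tool pointing down it reaches from about 300 to 775 mm from the base axis. Payload 14.6 kg.
Tool frame: the origin (TCP) lies at the very end of the fingers, on their centre line; the grasp point (between the pads) lies 19 mm behind it (grip_point_offset is the distance from the TCP to the grasp point, in mm); z points along the fingers, y is the line along which they close (so a half turn about z gives the same grasp; the last joint's range is limited). The gripper opens to 94 mm and grips with 3 to 60 N. Pads are 16 mm wide; open, the fingers measure 119 mm over their backs; the gripper's body (75 mm by 177 mm) begins 78 mm behind the grasp point.
Start: joints at [-1.332, 0.3, 1.521, -0, 1.321, -0.067], TCP at [165.574, -524.475, 176.846] pointing down, gripper open.
Joint ranges: [-3.03, 3.03], [-0.79, 2.21], [0.23, 2.52], [-1.04, 4.18], [0, 3.07], [-2.55, 2.55]. Speed limits (rad/s): [2.22, 2.22, 2.57, 3.14, 3.14, 3.14].

### API

Orientations are given as [roll, pitch, yaw] about the fixed x, y, z axes, in that order (R = Rz(yaw) Ry(pitch) Rx(roll)).
In Python, from cell import read_state, camera, camera_info, sign_off, grip_point_offset gives the robot as it stands.
- The arm moves only by the shell command python3 -m handwheel 'ROWS' [FORCE]. ROWS is text: rows parted by semicolons, each of 5 numbers parted by spaces: the shift along the world's x, y, z in units of 40 mm (1.0 is 40 mm), then the turn about the world's z in units of 5 degrees (1.0 is 5 degrees), then the closure, from 0 (fully open) to 1 (shut). In form: dx dy dz yaw gripper; .... A call has 1 to 12 rows; each row shifts and turns the commanded pose from where the row before left it; what a row does not reach is not made up. A row lasts 1/12 s, in which the tool goes at most 41.7 mm and 7.16 degrees, less where a joint would pass 70% of its speed; a pose out of reach is approached as far as the arm can. A call is refused whole if a number of a shift passes 1 or a number of a turn 1, either way. A call with a gripper value outside its range is refused whole. The fingers move at their own pace and stop on an object; FORCE is the grip in N (left out, the last holds). Time passes only in rows, so rows that do not move let the fingers close. It gives the time, the measured TCP pose, the force, the opening and the grip force at its end, in the units of the state.
- read_state(): the state, without advancing time (a new reading comes with each control period).
- camera(name): name is "scene" or "top"; returns (picture, depth): 384x512x3 uint8, red, green, blue; 384x512 float32, mm along the optical axis (not along the pixel's ray), 0 where there is no reading.
- camera_info(name): a dict with "intrinsics" (3x3 intrinsics, pixels), "world_from_camera" (4x4, takes a point from camera to world coordinates). Camera axes: x right, y down, z forward; pixel columns grow to the right and rows downward; lengths in mm; the calibration is good to about 2 mm. A picture is of the moment at which its call begins. camera_info takes no time and is no camera call.
- sign_off(): hands the job in; it is judged then, once.
The state is a dict: "clock": time; "joints": joint angles; "qd": joint speeds; "effort": joint torques, N m; "eef_pos": TCP position; "eef_rot": TCP orientation; "wrist_force": force on the tool from outside, world axes, zero at the start; "moment": the same for the moment, N m; "finger_gap": finger opening in mm; "finger_force": force on a finger pad.
Only numpy, scipy, OpenCV 4.12 (cv2) and the standard library are available. Lean on these libraries where they do the work, as an engineer would, in place of code of your own. Each camera call takes 0.05 s, during which the arm holds its last target. There are 200 camera calls.

### The job

The filter in the desktop fume unit has just been changed: take its grey hatch cover off the green tray, set it over the open hatch and slide its two tongues fully home under the steel keeper. Then feel for the slot below with the red wing stud, pressing lightly, press it in gently only until it bottoms, turn it a quarter turn clockwise without forcing it and let go, so that it stays locked down. Leave everything else on the desk as it is.

Things in the scene. Friction and masses are not known exactly. Their poses are not given: they have to be found in the camera images.
- unit: Desktop fume filter unit, fixed: white sheet-steel box 280 (x) x 270 (y) mm, flat deck 118 mm above the desk; origin on the desk under its middle, x towards its keeper end, z up. In the deck an open hatch, x -88 to +68, y -50 to +50 mm. Beside it a black duct spigot 22 mm high, 72 mm across at (75, -94) mm and a dial 12 mm high at (-58, 98) mm.
- hatch (a point): On the unit, 119.5 mm above the desk over its origin: the cover's origin lies here, axes alike, when it is fully home (tongues against the back of the keeper). The hatch has an upstand 3 mm thick, 106 mm wide outside, top 130 mm above the desk, along both sides (x -75 to 71 mm) and the far end, none at the near end. The cover's plate rests on it.
- slot (a point): Axis of the stud's brass receptacle in the hatch, 60 mm to -x of the unit's origin, 120 mm above the desk. The plate floats: its true height is up to 6.5 mm below this point and it may sit skewed by up to 0.5 rad either way, so its slot lies only roughly along the unit's x. Neither is measured; see the slot before covering it, or feel for it. The locking notches lie across the slot.
- keeper (a point): Middle of the front edge of the keeper, a steel Z-strip 90 mm long (along y) at the far end of the hatch, 83 mm to +x of the unit's origin. Its overhang runs from x = 83 mm to its back wall at 92.5 mm; underside 135, top 138 mm above the desk. The tongues slide in beneath it from the near side with 2 mm of play in height.
- cover: Loose grey steel cover, 160 (x) x 115 (y) mm, about 300 g, right way up on the tray. Origin under its middle, level with the lower edges of its side flanges; x to its tongue end (away from the red stud), z up. Top plate 10.5 to 13.5 mm above the origin. The flanges (109.6 mm apart inside) straddle the hatch upstand with about 2 mm play each side.
- tongues (a point): On the cover, midway between the tips of its two flat tongues (22 mm wide, 12 mm long, at y = +28 and -28 mm), 92 mm to +x of its origin, at mid-plate. Home, they overlap the keeper by 9 mm: set the cover down about 14 mm short of home, then slide it in +x until it stops.
- cover_handle (a point): Middle of the grip bar of the cover's black bow handle: bar 60 mm long along the cover's x, 10 mm wide (y), 12 mm high, its middle 30 mm above the plate's top and 18 mm to +x of the cover's middle; 24 mm free below the bar, legs 10 mm square at its ends.
- stud: Spring-out quarter-turn stud captive in the cover, 60 mm to -x of its middle; origin on its axis, level with the plate's top while it stands out. Red wing 30 mm long (stud's x), 8 mm thick, 20 mm high, 18 to 38 mm above the plate; round neck and spring below. A cross pin 18 x 3 mm in line with the wing, at the lower tip, enters the slot if in line with it within about 0.15 rad.
- stud_wing (a point): Centre of the top face of the red wing, on the stud's axis, 38 mm above the plate's top while the stud stands out; it goes down with the stud.
- stud_push (a joint): Travel, m, 0 standing out. Spring 4 N + 0.2 N per mm. Pin on the plate beside the slot: stops at 1 to 7.5 mm. Pin in the slot: bottoms 8 mm deeper, at 9 to 15.5 mm; free to turn only there and 1 mm above. The plate is stiff (18 N per mm) and bends if the stud bears on it with over 20 N. Turned and let go, it springs back 3 mm into the notches and stays; not locked, right out.
- stud_turn (a joint): Turn of the stud in the cover, rad, growing clockwise seen from above: 0 with the wing along the cover's x; turns freely while standing out, starts a little off 0. Pressed in fully it turns 1.57 clockwise from the slot's direction to the locking notches, with a stop 0.17 further; not the other way. Cam faces carry it on into the notches if let go past half-way, back to the slot if before.
- tray: Green tray, fixed, 350 (x) x 264 (y) mm, floor 4 mm and rim 18 mm above the desk; origin on the desk under its middle.
- old_filter: Spent filter cassette, loose on the tray, 75 x 105 x 22 mm; origin under its middle. Leave it.
- bottle_a: Glass bottle with a red cap, 64 mm across, 170 mm high; origin under its middle. Leave it.
- bottle_b: Clear bottle with a red cap, 60 mm across, 150 mm high; origin under its middle. Leave it.
- soap: White bottle with a red cap, 68 mm across, 190 mm high; origin under its middle. Leave it.
- jug: Clear plastic jug, 90 mm across, 120 mm high; origin under its middle. Leave it.
- dish: Shallow glass dish, 90 mm across, 18 mm high; origin under its middle. Leave it.
- blue_cup: Small blue cup, 44 mm across, 35 mm high; origin under its middle. Leave it.
- screwdriver: Screwdriver with a yellow handle, 170 mm long, lying on the desk. Leave it.
Mind the look-alikes: they are no part of the job. Of the things that look like the cover, the largest one is meant.

How it is judged:
By the outcome, as a careful person would: the job done as asked, in the order asked, and still so for the second after the job is handed in, with the robot touching nothing.
It also fails if it takes over 72 s, if anything falls off the work surface, if the arm or the gripper's body presses on something with over 40 N, if the wrist force passes 120 N, or if a joint passes its speed limit or range.

## Working session

There is one attempt and no reset: what is moved stays moved. The work goes in short steps, Python scripts to look and compute and a shell command to move; the robot and the scene stay as the last step left them, time stands still between calls to the robot, and variables do not carry over. Pictures are saved under pics/ and viewed, at most 10 in all, crops included, and the job is handed in when it is done.

```bash
mkdir -p pics; ls
python3 - <<'E'
from cell import *
import cv2, numpy as np
for n in ("scene","top"):
    p,d=camera(n); np.save(f"{n}_d.npy",d); np.save(f"{n}_p.npy",p); cv2.imwrite(f"pics/{n}0.png",p[:,:,::-1])
    i=camera_info(n); print(n,i["intrinsics"],np.round(i["world_from_camera"],3))
print(read_state(), grip_point_offset)
E
```

```text
pics
scene [[374.35652921   0.         260.41395486]
 [  0.         374.35652921 187.00804282]
 [  0.           0.           1.        ]] [[-8.660000e-01  4.240000e-01 -2.670000e-01  9.040340e+02]
 [ 5.010000e-01  7.390000e-01 -4.510000e-01  6.267280e+02]
 [ 6.000000e-03 -5.240000e-01 -8.520000e-01  1.203415e+03]
 [ 0.000000e+00  0.000000e+00  0.000000e+00  1.000000e+00]]
top [[397.56225175   0.         248.80776977]
 [  0.         397.56225175 195.35953808]
 [  0.           0.           1.        ]] [[ 1.600000e-02 -9.950000e-01  9.800000e-02  4.077150e+02]
 [-1.000000e+00 -1.400000e-02  2.100000e-02  3.317900e+01]
 [-2.000000e-02 -9.800000e-02 -9.950000e-01  1.389023e+03]
 [ 0.000000e+00  0.000000e+00  0.000000e+00  1.000000e+00]]
{'clock': 0.1, 'joints': array([-1.33162681e+00,  3.00384143e-01,  1.52148733e+00, -2.81369192e-05,
        1.32070488e+00, -6.65839775e-02]), 'qd': array([ 0.00101853, -0.00088125, -0.00168428, -0.00109567,  0.00045665,
       -0.00088596]), 'effort': array([ 1.75353922e-03, -5.32645261e+01, -3.53283119e+01,  7.09377229e-02,
        2.34889443e-02, -6.12044687e-05]), 'eef_pos': array([ 165.49441221, -524.24628756,  176.37370481]), 'eef_rot': array([-3.14060932e+00, -3.82558874e-05,  3.05760456e-01]), 'wrist_force': array([-0.78965496,  0.37186774, -0.67337574]), 'moment': array([-0.04802656,  0.0002935 , -0.00600016]), 'finger_force': 0.0, 'finger_gap': 93.85149080716324} 18.8
```

View pics/top0.png

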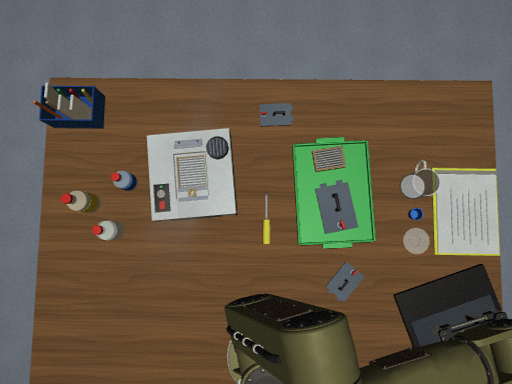

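View pics/scene0.png

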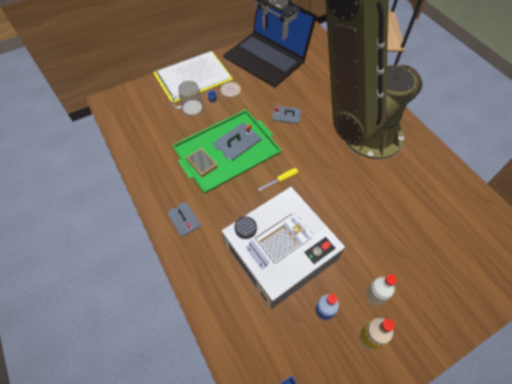

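The top view shows three cover-like plates at (276,114), (345,282) and (336,206). The one on the green tray at (336,206) is the largest and lies on the tray, so it fits the description. The unit is at (191,173) with its keeper at (188,143), and its far end points towards world +x. Next I confirm with an enlarged crop and measure.

```bash
cat > h.py <<'E'
import numpy as np, cv2
from cell import *
def ray(n,u,v,z):
    i=camera_info(n);K=i["intrinsics"];T=i["world_from_camera"]
    d=T[:3,:3]@np.linalg.solve(K,[u,v,1.]);o=T[:3,3]
    return (o+d*(z-o[2])/d[2])
def cloud(n,d):
    i=camera_info(n);K=i["intrinsics"];T=i["world_from_camera"]
    v,u=np.mgrid[:384,:512]
    P=np.stack([(u-K[0,2])*d/K[0,0],(v-K[1,2])*d/K[1,1],d],-1)
    return P@T[:3,:3].T+T[:3,3]
E
python3 - <<'E'
from h import *
p=np.load("top_p.npy")[:,:,::-1];d=np.load("top_d.npy");W=cloud("top",d)
a=cv2.resize(p[175:241,300:366],(396,396),interpolation=cv2.INTER_CUBIC)
b=cv2.resize(p[133:199,160:226],(396,396),interpolation=cv2.INTER_CUBIC)
cv2.imwrite("pics/c1.png",np.hstack([a,b]))
hsv=cv2.cvtColor(p,cv2.COLOR_BGR2HSV)
# unit: depth ~118 white
m=((hsv[...,1]<40)&(hsv[...,2]>150)&(W[...,2]>105)&(W[...,2]<132)).astype(np.uint8)
m[:,:140]=0;m[:,245:]=0
m=cv2.morphologyEx(m,cv2.MORPH_OPEN,np.ones((3,3)))
c=max(cv2.findContours(m,0,2)[0],key=cv2.contourArea)
pts=np.array([ray("top",*q[0],118)[:2] for q in c],np.float32)
print("unit",cv2.minAreaRect(pts), "deck z",np.median(W[m>0][:,2]))
# cover
m=((hsv[...,1]<90)&(hsv[...,2]<150)).astype(np.uint8);m[:,:305]=0;m[:,368:]=0;m[:178]=0;m[240:]=0
m=cv2.morphologyEx(m,cv2.MORPH_OPEN,np.ones((3,3)))
c=max(cv2.findContours(m,0,2)[0],key=cv2.contourArea)
print("platez",np.median(W[m>0][:,2]))
pts=np.array([ray("top",*q[0],17.5)[:2] for q in c],np.float32)
print("cover",cv2.minAreaRect(pts))
for nm,zr in (("top",(0,0)),):
    for lab,mm in (("red cover",((hsv[...,0]<8)|(hsv[...,0]>172))&(hsv[...,1]>120)&(hsv[...,2]>90)),):
        mm=mm.copy();mm[:,:320]=0;mm[:,362:]=0;mm[:205]=0;mm[236:]=0
        v,u=np.nonzero(mm);print(lab,len(u),u.mean(),v.mean(),ray("top",u.mean(),v.mean(),53),np.percentile(W[mm][:,2],[10,50,90]))
mm=(hsv[...,2]<45);mm[:,:322]=0;mm[:,352:]=0;mm[:185]=0;mm[220:]=0
v,u=np.nonzero(mm);print("handle",len(u),u.mean(),v.mean(),ray("top",u.mean(),v.mean(),53.5),np.percentile(W[mm][:,2],[10,50,90]))
E
```

```text
unit ((601.7041015625, 251.3177947998047), (279.4610290527344, 270.10711669921875), 5.80156135559082) deck z 118.65403250811801
platez 18.17426167069334
cover ((510.8813781738281, -238.03163146972656), (170.34585571289062, 114.95773315429688), 12.394628524780273)
red cover 26 342.34615384615387 224.42307692307693 [ 446.15725315 -252.31864858   53.        ] [29.57909213 54.93303716 58.21464881]
handle 38 336.2105263157895 202.31578947368422 [ 519.86652389 -232.26052728   53.5       ] [20.13742123 51.38685649 55.79881256]
```

View pics/c1.png

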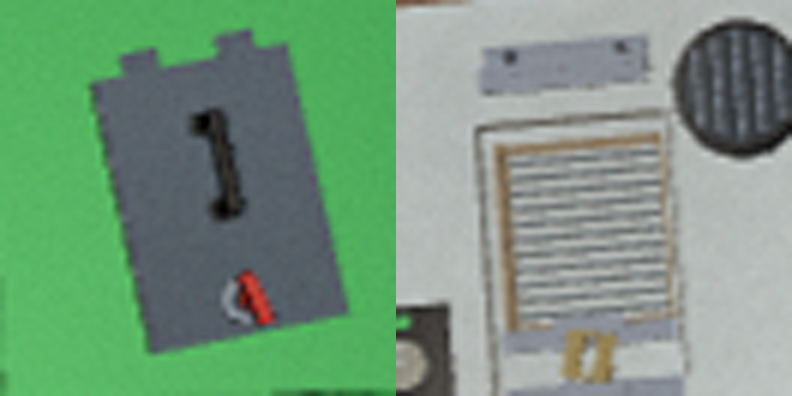

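The crop confirms it: the cover on the tray has a red stud at its lower end, a black handle in the middle and its tongues at the top. On the right is the hatch, with the keeper at the top and the brass slot at about top-view pixel (191,192). I now enlarge the slot in both views.

Run:
```python
from h import *
c,s=np.cos(np.radians(5.8)),np.sin(np.radians(5.8))
S=np.array([601.7-60*c,251.3-60*s]);print("slot",S)
def warp(n):
    # rectify plane z=118 around the slot, 10 px/mm; unit x up, unit y left
    i=camera_info(n);K=i["intrinsics"];T=np.linalg.inv(i["world_from_camera"])
    src=[];dst=[]
    for ux,uy in ((-30,-30),(30,-30),(30,30),(-30,30)):
        w=[S[0]+ux*c-uy*s,S[1]+ux*s+uy*c,118,1];q=K@(T@w)[:3];src.append(q[:2]/q[2]);dst.append((195-uy*6.5,195-ux*6.5))
    H=cv2.getPerspectiveTransform(np.float32(src),np.float32(dst))
    acc=0
    for k in range(6): acc=acc+camera(n)[0].astype(float)
    return cv2.warpPerspective((acc/6).astype(np.uint8)[:,:,::-1],H,(390,390),flags=cv2.INTER_CUBIC)
im=[warp(n) for n in ("top","scene")]
cv2.imwrite("pics/slot.png",np.hstack(im))
for a in im:
    h=cv2.cvtColor(a,cv2.COLOR_BGR2HSV);m=((h[...,0]>12)&(h[...,0]<32)&(h[...,1]>90)).astype(np.uint8)
    m[:90]=0
    cc=max(cv2.findContours(m,0,2)[0],key=cv2.contourArea);print(cv2.minAreaRect(cc))
```

```text
slot [542.00715747 245.23662217]
((152.887939453125, 184.19300842285156), (63.40978240966797, 157.72608947753906), 16.10514259338379)
((198.84854125976562, 199.22618103027344), (151.59652709960938, 144.24923706054688), 12.23611068725586)
```

View pics/slot.png

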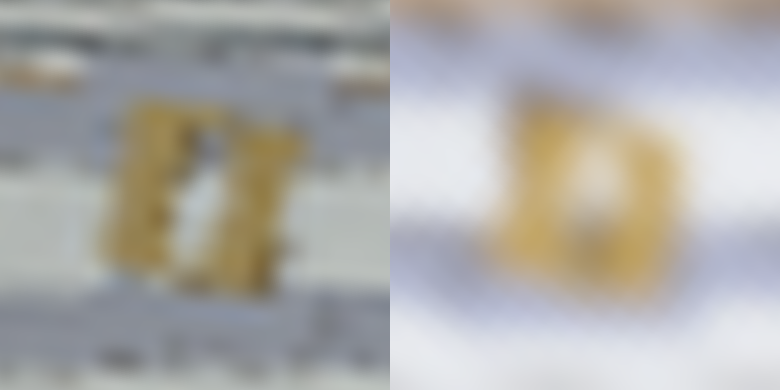

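```bash
python3 -m handwheel '1 0.5 0 -0.5 0; 1 0.5 0 -0.5 0; 1 0.5 0 0 0; 1 0.5 0 0 0; 1 0.5 0 0 0; 1 0.5 0 0 0; 1 1 -0.6 0 0; 1 1 -0.6 0 0; 0.9 1 -0.6 0 0; 0 0.7 0 0 0; 0 0.5 0 0 0; 0 0 0 0 0'
```

```text
clock: 1.7
eef_pos: [469.3, -279.0, 127.1]
eef_rot: [-3.141, 0.0, 0.222]
wrist_force: [-0.3, -0.8, -1.0]
finger_gap: 94.2
finger_force: 0.0
```

The rectified views (unit x up) show the brass receptacle centred near (200,197), within 1 mm of where it should be. Its slot leans clockwise by about 14°, so it lies about 0.24 rad clockwise of unit x. The wing starts about 0.3 rad counter-clockwise of the cover's x. Next I grasp the handle.

```bash
python3 -m handwheel '0.45 0.37 -0.2 0 0; 0.45 0.37 -0.2 0 0; 0.43 0.35 -0.2 0 0; 0 0 -0.4 0 0; 0 0 -0.4 0 0; 0 0 -0.4 0 0;0 0 -0.35 0 0; 0 0 -0.3 0 0; 0 0 0 0 0; 0 0 0 0 0'
python3 - <<'E'
from h import *
print(read_state()["eef_pos"])
E
```

```text
clock: 2.53
eef_pos: [522.0, -238.9, 29.3]
eef_rot: [-3.141, 0.0, 0.218]
wrist_force: [0.7, 0.7, -0.1]
finger_gap: 94.3
finger_force: 0.0
[ 521.98051629 -238.88996847   29.26742707]
```

```bash
python3 -m handwheel '0.02 0.09 0 0 0.5; 0 0 0 0 1; 0 0 0 0 1; 0 0 0 0 1; 0 0 0 0 1; 0 0 0 0 1; 0 0 0 0 1; 0 0 0 0 1; 0 0 0 0 1; 0 0 0 0 1' 40
```

```text
clock: 3.37
eef_pos: [522.9, -234.9, 29.3]
eef_rot: [-3.142, 0.0, 0.219]
wrist_force: [1.2, 0.8, -0.1]
finger_gap: 30.7
finger_force: 0.0
```

```bash
python3 -m handwheel '0 0 0 0 1; 0 0 0 0 1; 0 0 0 0 1; 0 0 0 0 1; 0 0 0 0 1; 0 0 0 0 1; 0 0 0 0 1'
```

```text
clock: 3.95
eef_pos: [522.9, -234.9, 29.3]
eef_rot: [-3.142, 0.0, 0.219]
wrist_force: [0.9, -0.1, -0.7]
finger_gap: 0.3
finger_force: 0.0
```

Run:
```python
from h import *
t,_=camera("top");s,_=camera("scene")
from h import *
i=camera_info("scene");q=i["intrinsics"]@(np.linalg.inv(i["world_from_camera"])@[522,-235,50,1])[:3];q=(q[:2]/q[2]).astype(int);print(q)
a=cv2.resize(t[165:265,290:390],(400,400),interpolation=3);b=cv2.resize(s[q[1]-50:q[1]+50,q[0]-50:q[0]+50],(400,400),interpolation=3)
cv2.imwrite("pics/g.png",np.hstack([a,b])[:,:,::-1]);print(read_state())
```

```text
[233 137]
{'clock': 4.05, 'joints': array([-4.86189026e-01,  5.10971114e-01,  1.59294497e+00,  1.78120129e-06,
        1.03771360e+00,  8.66082782e-01]), 'qd': array([-0.00143815,  0.00052036, -0.00168889,  0.00097664, -0.00074481,
        0.00081433]), 'effort': array([ 1.22690151e-03, -6.00335240e+01, -3.04500318e+01,  5.20109490e-02,
       -4.58806311e-02, -3.28890280e-05]), 'eef_pos': array([ 522.85864957, -234.93466932,   29.32818435]), 'eef_rot': array([-3.14156749e+00,  2.72202899e-05,  2.18523614e-01]), 'wrist_force': array([-0.00269858,  0.33222879,  0.72281216]), 'moment': array([-0.08502393, -0.00091699, -0.0263648 ]), 'finger_force': 0.0, 'finger_gap': 0.4521113663786734}
```

View pics/g.png

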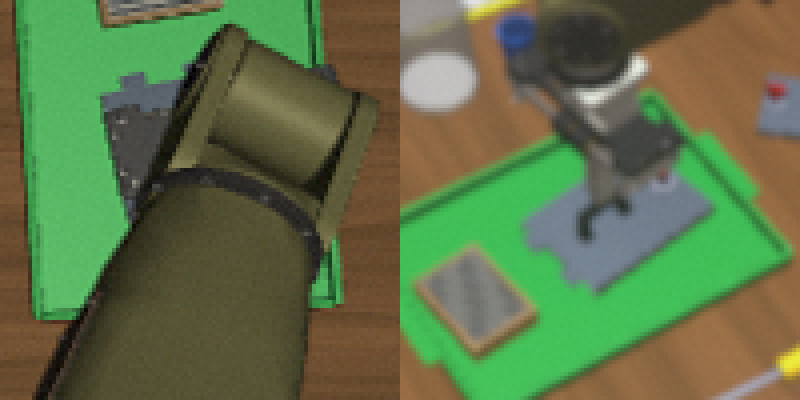

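The crop shows the cover still in place, its handle at about (605,205), and the closed fingers just behind the bar. I check where the fingers really are, using depth.

Run:
```python
from h import *
s,d=camera("scene");W=cloud("scene",d)
i=camera_info("scene")
for P in ((522.9,-235,29,1),(522.9,-235,110,1)):
    q=i["intrinsics"]@(np.linalg.inv(i["world_from_camera"])@P)[:3];print(q[:2]/q[2]-[183,87])
cv2.imwrite("pics/g2.png",cv2.resize(s[112:157,208:268],(800,600),interpolation=3)[:,:,::-1])
for v in range(128,146,1):
    print(v,[tuple(np.round(W[v,u]).astype(int)) for u in range(226,246,3)])
```

```text
[50.20533159 54.12281086]
[49.00744384 40.7188964 ]
128 [(np.int64(509), np.int64(-328), np.int64(6)), (np.int64(534), np.int64(-238), np.int64(112)), (np.int64(528), np.int64(-223), np.int64(123)), (np.int64(536), np.int64(-180), np.int64(172)), (np.int64(536), np.int64(-153), np.int64(199)), (np.int64(527), np.int64(-149), np.int64(197)), (np.int64(517), np.int64(-146), np.int64(195))]
129 [(np.int64(510), np.int64(-326), np.int64(3)), (np.int64(532), np.int64(-243), np.int64(100)), (np.int64(528), np.int64(-225), np.int64(116)), (np.int64(537), np.int64(-177), np.int64(170)), (np.int64(538), np.int64(-152), np.int64(196)), (np.int64(528), np.int64(-147), np.int64(196)), (np.int64(518), np.int64(-144), np.int64(192))]
130 [(np.int64(513), np.int64(-321), np.int64(2)), (np.int64(533), np.int64(-242), np.int64(96)), (np.int64(529), np.int64(-224), np.int64(112)), (np.int64(517), np.int64(-222), np.int64(106)), (np.int64(538), np.int64(-151), np.int64(191)), (np.int64(531), np.int64(-141), np.int64(198)), (np.int64(516), np.int64(-149), np.int64(181))]
131 [(np.int64(516), np.int64(-3
[... 4289 characters left out ...]
, np.int64(-213), np.int64(18))]
144 [(np.int64(551), np.int64(-245), np.int64(17)), (np.int64(547), np.int64(-225), np.int64(37)), (np.int64(531), np.int64(-231), np.int64(20)), (np.int64(520), np.int64(-228), np.int64(17)), (np.int64(508), np.int64(-224), np.int64(14)), (np.int64(499), np.int64(-215), np.int64(18)), (np.int64(490), np.int64(-206), np.int64(21))]
145 [(np.int64(553), np.int64(-241), np.int64(17)), (np.int64(547), np.int64(-225), np.int64(31)), (np.int64(534), np.int64(-224), np.int64(23)), (np.int64(521), np.int64(-224), np.int64(15)), (np.int64(512), np.int64(-217), np.int64(17)), (np.int64(502), np.int64(-210), np.int64(18)), (np.int64(490), np.int64(-207), np.int64(14))]
```

View pics/g2.png

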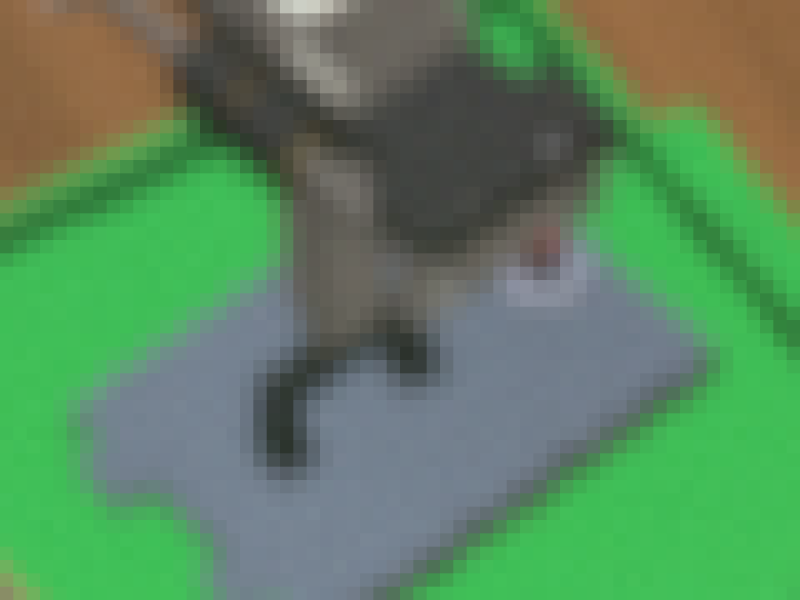

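The bar runs unbroken in front of the plate at (270–420, 340–390). The fingers end just above it, at z of about 60, although the state reads TCP z = 29. The gripper body also sits about 31 mm higher than it should for that TCP. So the reported z is about 30 mm too low, and I open and go down in guarded steps.

```bash
python3 -m handwheel '0 0 0 0 0; 0 0 0 0 0; 0 0 0 0 0; 0 0 0 0 0; 0 0 0 0 0; 0 0 0 0 0; 0 0 0 0 0;0 0 0 0 0; 0 0 0 0 0; 0 0 0 0 0; 0 0 0 0 0; 0 0 0 0 0'; python3 -m handwheel '0 0 -0.1 0 0; 0 0 -0.1 0 0; 0 0 -0.1 0 0; 0 0 -0.1 0 0; 0 0 -0.1 0 0; 0 0 0 0 0'
python3 - <<'E'
from h import *
d=np.median([camera("scene")[1] for _ in range(5)],0);W=cloud("scene",d)
c,s=np.cos(.2185),np.sin(.2185)
e=read_state()["eef_pos"];print(e)
D=W-e;X=D[...,0]*c+D[...,1]*s;Y=-D[...,0]*s+D[...,1]*c
for y0,y1 in ((47,62),(-62,-47),(62,95),(-95,-62)):
    m=(abs(X)<10)&(Y>y0)&(Y<y1)&(W[...,2]>26)&(W[...,2]<300)
    if m.any(): print(y0,m.sum(),np.round(np.sort(W[m][:,2])[:12]))
E
```

```text
clock: 5.1
eef_pos: [522.9, -235.0, 29.3]
eef_rot: [3.142, -0.0, 0.219]
wrist_force: [0.5, -0.2, -0.6]
finger_gap: 76.9
finger_force: 0.0
clock: 5.6
eef_pos: [522.4, -234.7, 8.3]
eef_rot: [-3.141, 0.001, 0.218]
wrist_force: [0.4, 0.2, 0.3]
finger_gap: 93.8
finger_force: 0.0
[ 523.00678984 -235.01864028    9.55040643]
47 63 [40. 47. 47. 48. 50. 51. 53. 55. 55. 56. 57. 58.]
-62 42 [43. 43. 45. 50. 53. 54. 54. 59. 60. 60. 66. 68.]
62 73 [ 91. 135. 136. 138. 140. 141. 142. 145. 145. 147. 147. 150.]
-95 17 [174. 174. 175. 175. 175. 176. 176. 176. 176. 176. 177. 177.]
```

The reported z is already below the plate with no contact, so the offset of about +30 mm is confirmed. The true tip is at about 39, and I go 10 mm lower and close.

```bash
python3 -m handwheel '0 0 -0.09 0 0; 0 0 -0.08 0 0; 0 0 -0.08 0 0; 0 0 0 0 0'; python3 -m handwheel '0 0 0 0 1; 0 0 0 0 1; 0 0 0 0 1; 0 0 0 0 1; 0 0 0 0 1; 0 0 0 0 1; 0 0 0 0 1;0 0 0 0 1; 0 0 0 0 1; 0 0 0 0 1; 0 0 0 0 1; 0 0 0 0 1' 40;  python3 -m handwheel '0 0 0 0 1; 0 0 0 0 1; 0 0 0 0 1; 0 0 0 0 1; 0 0 0 0 1; 0 0 0 0 1'
```

```text
clock: 6.18
eef_pos: [522.4, -234.7, -1.6]
eef_rot: [-3.141, 0.001, 0.219]
wrist_force: [-0.1, 0.3, -0.5]
finger_gap: 94.2
finger_force: 0.0
clock: 7.18
eef_pos: [522.9, -234.9, -0.7]
eef_rot: [-3.142, 0.0, 0.219]
wrist_force: [0.8, -0.1, 0.6]
finger_gap: 17.3
finger_force: 0.0
clock: 7.68
eef_pos: [522.9, -235.0, -0.7]
eef_rot: [3.141, -0.0, 0.219]
wrist_force: [0.3, -1.0, -1.2]
finger_gap: 9.9
finger_force: 40.0
```

The bar is gripped: 9.9 mm gap at 40 N. I lift and carry it over.

```bash
python3 -m handwheel '0 0 0.3 0 1; 0 0 0.4 0 1; 0 0 0.5 0 1; 0 0 0.5 0 1; 0 0 0.5 0 1; 0 0 0.5 0 1; 0 0 0.5 0 1; 0 0 0.4 0 1; 0 0 0.4 0 1; 0 0 0 0 1; 0 0 0 0 1' && python3 -m handwheel '0 0.3 0 -0.13 1; 0 0.5 0 -0.13 1; 0 0.6 0 -0.13 1; 0.1 0.6 0 -0.13 1; 0.2 0.6 0 -0.13 1; 0.3 0.6 0 -0.13 1; 0.3 0.6 0 -0.13 1; 0.3 0.6 0 -0.13 1; 0.2 0.6 0 -0.13 1; 0.2 0.6 0 -0.13 1; 0.2 0.6 0 0 1; 0.1 0.6 0 0 1' && python3 -m handwheel '0 0.6 0 0 1; 0 0.6 0 0 1; 0 0.6 0 0 1; 0 0.6 0 0 1; 0 0.6 0 0 1; 0 0.6 0 0 1; 0 0.6 0 0 1;  0 0.5 0 0 1; 0 0.3 0 0 1; 0 0 0 0 1; 0 0 0 0 1'
```

```text
clock: 8.6
eef_pos: [523.0, -234.9, 159.9]
eef_rot: [3.141, -0.001, 0.219]
wrist_force: [0.2, 0.2, -2.5]
finger_gap: 9.3
finger_force: 40.0
clock: 9.6
eef_pos: [598.7, 38.3, 157.7]
eef_rot: [-3.141, 0.002, 0.105]
wrist_force: [0.2, -0.6, -3.4]
finger_gap: 9.7
finger_force: 40.0
clock: 10.52
eef_pos: [598.5, 236.9, 158.3]
eef_rot: [3.141, 0.002, 0.106]
wrist_force: [0.8, 0.3, -3.9]
finger_gap: 9.7
finger_force: 40.0
```

```bash
python3 -m handwheel '0.07 0.18 0 -0.05 1; 0.07 0.18 0 0 1; 0 0 0 0 1; 0 0 0 0 1; 0 0 0 0 1'
python3 - <<'E'
from h import *
t,_=camera("top");s,_=camera("scene")
a=cv2.resize(t[110:230,130:250],(400,400),interpolation=3);b=cv2.resize(s[175:305,215:345],(400,400),interpolation=3)
cv2.imwrite("pics/h.png",np.hstack([a,b])[:,:,::-1])
E
```

```text
clock: 10.93
eef_pos: [604.5, 251.2, 159.2]
eef_rot: [3.141, 0.0, 0.101]
wrist_force: [0.1, -0.7, -3.6]
finger_gap: 9.5
finger_force: 40.0
```

View pics/h.png

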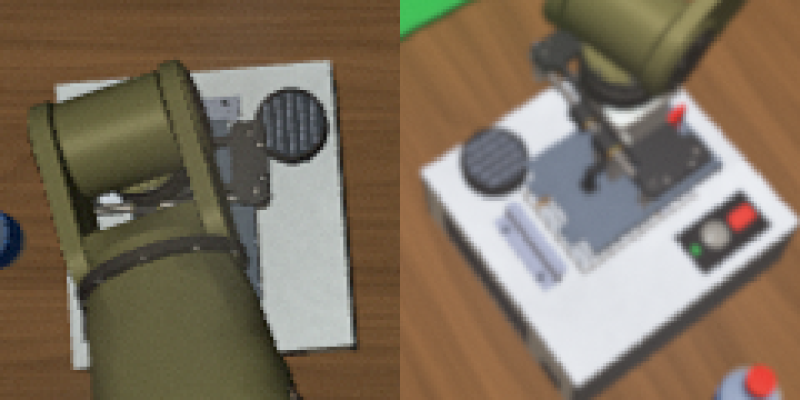

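The cover hangs squarely over the hatch, short of the keeper. I lower it in guarded steps.

```bash
python3 -m handwheel '0 0 -0.2 0 1; 0 0 -0.25 0 1; 0 0 -0.25 0 1; 0 0 -0.15 0 1; 0 0 -0.1 0 1; 0 0 0 0 1; 0 0 0 0 1' && python3 -m handwheel '0 0 -0.03 0 1; 0 0 -0.03 0 1; 0 0 0 0 1; 0 0 0 0 1' && python3 -m handwheel '0 0 -0.03 0 1; 0 0 -0.03 0 1; 0 0 0 0 1; 0 0 0 0 1'&& python3 -m handwheel '0 0 -0.03 0 1; 0 0 0 0 1; 0 0 0 0 1'
```

```text
clock: 11.62
eef_pos: [604.5, 251.5, 121.3]
eef_rot: [-3.142, 0.0, 0.101]
wrist_force: [0.1, 0.8, -2.4]
finger_gap: 9.8
finger_force: 40.0
clock: 11.95
eef_pos: [604.5, 251.4, 119.0]
eef_rot: [-3.142, -0.0, 0.101]
wrist_force: [0.1, -0.5, -1.6]
finger_gap: 9.6
finger_force: 40.0
clock: 12.28
eef_pos: [604.4, 251.5, 116.4]
eef_rot: [-3.142, 0.0, 0.101]
wrist_force: [1.0, 0.3, -2.6]
finger_gap: 9.5
finger_force: 40.0
clock: 12.53
eef_pos: [604.5, 251.4, 115.3]
eef_rot: [3.142, 0.0, 0.101]
wrist_force: [1.1, -0.5, -2.6]
finger_gap: 9.3
finger_force: 40.0
```

```bash
python3 -m handwheel '0 0 -0.02 0 1; 0 0 0 0 1; 0 0 0 0 1' && python3 -m handwheel '0 0 -0.02 0 1; 0 0 0 0 1; 0 0 0 0 1'
```

```text
clock: 12.78
eef_pos: [604.6, 251.5, 114.9]
eef_rot: [-3.141, -0.001, 0.101]
wrist_force: [-0.9, 0.2, 1.3]
finger_gap: 9.5
finger_force: 40.0
clock: 13.03
eef_pos: [604.7, 251.5, 114.8]
eef_rot: [-3.141, -0.001, 0.101]
wrist_force: [-3.1, -1.6, 7.0]
finger_gap: 9.6
finger_force: 40.0
```

Contact came at the predicted height. I slide it in towards the keeper.

```bash
python3 -m handwheel '0.05 0.005 0.01 0 1; 0.05 0.005 0 0 1; 0.05 0.005 0 0 1; 0.05 0.005 0 0 1; 0 0 0 0 1' && python3 -m handwheel '0.05 0.005 0 0 1; 0.05 0.005 0 0 1; 0 0 0 0 1' && python3 -m handwheel '0.05 0.005 0 0 1; 0 0 0 0 1; 0 0 0 0 1'
```

```text
clock: 13.45
eef_pos: [612.9, 252.5, 114.8]
eef_rot: [-3.141, -0.001, 0.101]
wrist_force: [-2.2, 0.5, 5.9]
finger_gap: 9.5
finger_force: 40.0
clock: 13.7
eef_pos: [616.9, 252.9, 114.8]
eef_rot: [-3.141, -0.001, 0.101]
wrist_force: [-1.5, 0.5, 5.9]
finger_gap: 9.5
finger_force: 40.0
clock: 13.95
eef_pos: [618.9, 253.1, 114.8]
eef_rot: [-3.141, -0.001, 0.101]
wrist_force: [-1.4, 0.4, 5.4]
finger_gap: 9.7
finger_force: 40.0
```

```bash
python3 -m handwheel '0.03 0.003 0 0 1; 0 0 0 0 1; 0 0 0 0 1' && python3 -m handwheel '0.03 0.003 0 0 1; 0 0 0 0 1; 0 0 0 0 1'&& python3 -m handwheel '0.03 0.003 0 0 1; 0 0 0 0 1; 0 0 0 0 1'
```

```text
clock: 14.2
eef_pos: [619.9, 253.2, 114.8]
eef_rot: [-3.141, -0.001, 0.101]
wrist_force: [-4.0, 0.3, 5.0]
finger_gap: 9.5
finger_force: 40.0
clock: 14.45
eef_pos: [620.5, 253.3, 114.8]
eef_rot: [-3.141, 0.001, 0.101]
wrist_force: [-9.2, -1.5, 8.7]
finger_gap: 9.7
finger_force: 40.0
clock: 14.7
eef_pos: [620.4, 253.2, 114.8]
eef_rot: [3.141, 0.004, 0.101]
wrist_force: [-19.2, -4.0, 12.1]
finger_gap: 9.6
finger_force: 40.0
```

The force rose and motion stopped at x = 620.4 (predicted 620.0), so the cover is home. I release and retreat upwards.

```bash
python3 -m handwheel '-0.04 -0.004 0 0 1; 0 0 0 0 0.8; 0 0 0 0 0.5; 0 0 0 0 0.5; 0 0 0 0 0.5;0 0 0 0 0.5; 0 0 0 0 0.5;0 0 0 0 0.5; 0 0 0.1 0 0.5; 0 0 0.2 0 0.5; 0 0 0.4 0 0.5; 0 0 0.4 0 0.5' && python3 -m handwheel '-0.2 0 0.4 1 0.4; -0.2 0 0 1 0.4; -0.2 0 0 1 0.4; -0.2 0 0 1 0.4;-0.2 0 0 1 0.4;-0.2 0 0 1 0.4;-0.2 0 0 1 0.4;-0.2 0 0 1 0.4;-0.2 0 0 1 0.4;-0.1 -0.1 0 1 0.4; 0 -0.1 0 1 0.4; 0 0 0 1 0.4' && python3 -m handwheel '0 0 0 1 0.4; 0 0 0 1 0.4;0 0 0 1 0.4;0 0 0 1 0.4;0 0 0 1 0.4;0 0 0 1 0.4;0 0 0 1 0.4;0 0 0 1 0.4;0 0 0 1 0.4;0 0 0 1 0.4;0 0 0 1 0.4;0 0 0 1 0.4'
```

```text
clock: 15.7
eef_pos: [620.4, 253.0, 159.1]
eef_rot: [3.142, 0.0, 0.101]
wrist_force: [0.5, -0.1, 0.5]
finger_gap: 47.1
finger_force: 0.0
clock: 16.7
eef_pos: [544.5, 244.7, 175.3]
eef_rot: [3.141, -0.001, 1.152]
wrist_force: [-0.1, 0.7, -0.3]
finger_gap: 56.4
finger_force: 0.0
clock: 17.7
eef_pos: [544.7, 245.1, 175.1]
eef_rot: [3.141, 0.0, 2.199]
wrist_force: [0.8, -0.2, 0.9]
finger_gap: 56.8
finger_force: 0.0
```

Run:
```python
from h import *
def wing(n,p,box,z,zt):
    r,g,b=[p[...,k].astype(float) for k in range(3)]
    w=np.clip(r-np.maximum(g,b)-25,0,None);q=np.zeros_like(w);q[box[1]:box[3],box[0]:box[2]]=w[box[1]:box[3],box[0]:box[2]]
    v,u=np.nonzero(q);ww=q[v,u]
    P=np.array([ray(n,a,c,zt)[:2] for a,c in zip(u,v)]);m=(P*ww[:,None]).sum(0)/ww.sum()
    C=np.cov(P.T,aweights=ww);e,V=np.linalg.eigh(C);d=V[:,1]
    print(n,len(u),np.round(m,1),"std",np.sqrt(e),"ang",np.arctan(d[1]/d[0]))
wing("top",np.load("top_p.npy"),(325,210,360,236),0,53)
wing("scene",np.load("scene_p.npy"),(235,110,262,140),0,53)
def proj(n,P):
    i=camera_info(n);q=i["intrinsics"]@(np.linalg.inv(i["world_from_camera"])@[*P,1])[:3];return (q[:2]/q[2]).astype(int)
im=[]
for n in("scene","top"):
    p,_=camera(n);x,y=proj(n,(542,245,165));print(n,x,y)
    wing(n,p,(x-12,y-12,x+12,y+12),0,165)
    im.append(cv2.resize(p[y-25:y+25,x-25:x+25],(400,400),interpolation=3))
cv2.imwrite("pics/w.png",np.hstack(im)[:,:,::-1])
```

```text
top 32 [ 446.4 -252.3] std [2.94984329 8.38426986] ang 0.44341079594001676
scene 116 [ 411.1 -279.3] std [18.95644519 42.16782883] ang 0.6667550487762285
scene 298 222Traceback (most recent call last):
  File "<stdin>", line 16, in <module>
  File "<stdin>", line 7, in wing
    avg, w_sum = average(X, axis=1, weights=w, returned=True)
                 ~~~~~~~^^^^^^^^^^^^^^^^^^^^^^^^^^^^^^^^^^^^^
    raise ZeroDivisionError(
        "Weights sum to zero, can't be normalized")
ZeroDivisionError: Weights sum to zero, can't be normalized
```

The wing was at 0.443 rad in the world on the tray, which is 0.225 ccw of the cover's x, so it now lies at 0.326. The tool goes to 0.326 + π so that the wrist has range left for the clockwise turn.

```bash
python3 -m handwheel '-0.05 0 0 1 0.5; 0 0 0 1 0.5;0 0 0 1 0.5;0 0 0 1 0.5;0 0 0 1 0.5;0 0 0 1 0.5;0 0 0 1 0.5;0 0 0 1 0.5;0 0 0 1 0.5;0 0 0 1 0.5;0 0 0 1 0.5;0 0 0 1 0.5' && python3 -m handwheel '0 0 0 1 0.5;0 0 0 1 0.5;0 0 0 0.5 0.5; 0 0 -0.3 0 0.5; 0 0 -0.3 0 0.5; 0 0 -0.2 0 0.5; 0 0 -0.1 0 0.5; 0 0 0 0 0.5; 0 0 0 0 0.5'
```

```text
clock: 18.75
eef_pos: [542.6, 245.1, 174.9]
eef_rot: [3.141, 0.001, -3.039]
wrist_force: [-0.1, -0.6, -0.2]
finger_gap: 46.9
finger_force: 0.0
clock: 19.5
eef_pos: [542.5, 245.1, 138.0]
eef_rot: [3.142, -0.0, -2.823]
wrist_force: [0.2, -0.3, 0.5]
finger_gap: 46.9
finger_force: 0.0
```

Down 15 mm further, guarded, then close.

```bash
python3 -m handwheel '0 0 -0.1 0 0.5; 0 0 -0.1 0 0.5; 0 0 -0.1 0 0.5; 0 0 -0.07 0 0.5; 0 0 0 0 0.5; 0 0 0 0 0.5' && python3 -m handwheel '0 0 0 0 1;0 0 0 0 1;0 0 0 0 1;0 0 0 0 1;0 0 0 0 1;0 0 0 0 1;0 0 0 0 1;0 0 0 0 1;0 0 0 0 1;0 0 0 0 1;0 0 0 0 1' 30
```

```text
clock: 20.0
eef_pos: [542.4, 245.0, 123.2]
eef_rot: [-3.142, -0.0, -2.823]
wrist_force: [-0.3, -0.2, -0.1]
finger_gap: 46.8
finger_force: 0.0
clock: 20.92
eef_pos: [542.4, 245.2, 123.5]
eef_rot: [3.141, 0.0, -2.823]
wrist_force: [-2.7, 1.2, 3.5]
finger_gap: 7.5
finger_force: 36.1
```

The wing is gripped. I turn it about 26° clockwise to the seen slot direction, then press lightly.

```bash
python3 -m handwheel '0 0 0 -0.9 1;0 0 0 -0.9 1;0 0 0 -0.9 1;0 0 0 -0.9 1;0 0 0 -0.9 1;0 0 0 -0.8 1;0 0 0 0 1;0 0 0 0 1' && python3 -m handwheel '0 0 -0.025 0 1;0 0 -0.025 0 1;0 0 0 0 1;0 0 0 0 1' && python3 -m handwheel '0 0 -0.02 0 1;0 0 0 0 1;0 0 0 0 1' && python3 -m handwheel '0 0 -0.02 0 1;0 0 0 0 1;0 0 0 0 1'
```

```text
clock: 21.58
eef_pos: [542.5, 245.0, 123.4]
eef_rot: [-3.142, 0.0, 3.0]
wrist_force: [-1.1, 0.6, 2.7]
finger_gap: 7.7
finger_force: 36.1
clock: 21.92
eef_pos: [542.5, 245.0, 121.3]
eef_rot: [-3.142, -0.0, 2.999]
wrist_force: [-2.3, -0.1, 4.3]
finger_gap: 8.0
finger_force: 36.1
clock: 22.17
eef_pos: [542.5, 245.1, 120.5]
eef_rot: [-3.142, 0.0, 2.998]
wrist_force: [-2.0, -0.1, 4.6]
finger_gap: 7.6
finger_force: 36.1
clock: 22.42
eef_pos: [542.5, 245.1, 119.7]
eef_rot: [3.142, 0.0, 2.998]
wrist_force: [-2.1, 0.1, 3.3]
finger_gap: 7.8
finger_force: 36.1
```

```bash
for k in 1; do python3 -m handwheel '0 0 -0.02 0 1;0 0 0 0 1;0 0 0 0 1'; done; python3 -m handwheel '0 0 -0.02 0 1;0 0 0 0 1;0 0 0 0 1'; python3 -m handwheel '0 0 -0.02 0 1;0 0 0 0 1;0 0 0 0 1'
```

```text
clock: 22.67
eef_pos: [542.5, 245.1, 118.9]
eef_rot: [3.142, 0.0, 2.998]
wrist_force: [-2.3, 0.4, 4.1]
finger_gap: 7.6
finger_force: 36.1
clock: 22.92
eef_pos: [542.5, 245.0, 118.1]
eef_rot: [3.142, 0.0, 2.998]
wrist_force: [-3.0, 0.1, 4.9]
finger_gap: 7.9
finger_force: 36.1
clock: 23.17
eef_pos: [542.5, 245.1, 117.3]
eef_rot: [-3.142, -0.0, 2.998]
wrist_force: [-2.8, 0.1, 4.6]
finger_gap: 7.6
finger_force: 36.1
```

```bash
python3 -c "
from h import *
print(read_state())"
```

```text
{'clock': 23.1667, 'joints': array([ 3.62784081e-01,  4.51847545e-01,  1.45529787e+00, -1.82924299e-05,
        1.23446977e+00, -1.06436230e+00]), 'qd': array([ 0.00030095, -0.00023844,  0.00102887, -0.0002776 ,  0.00099493,
       -0.00012976]), 'effort': array([-5.12341037e-01, -5.77319956e+01, -3.30557013e+01, -1.45548494e-01,
       -5.43103572e-01,  2.93842742e-03]), 'eef_pos': array([542.4793691 , 245.05940455, 117.29068232]), 'eef_rot': array([-3.14156663e+00, -1.13243458e-05,  2.99794874e+00]), 'wrist_force': array([-2.82179504,  0.12057817,  4.61229703]), 'moment': array([-0.03908964,  0.31888635,  0.02503394]), 'finger_force': 36.12974169664085, 'finger_gap': 7.552020564312982}
```

```bash
for_=1; python3 -m handwheel '0 0 -0.02 0 1;0 0 0 0 1;0 0 0 0 1'; python3 -m handwheel '0 0 -0.02 0 1;0 0 0 0 1;0 0 0 0 1'; python3 -m handwheel '0 0 -0.02 0 1;0 0 0 0 1;0 0 0 0 1'
```

```text
clock: 23.42
eef_pos: [542.5, 245.1, 116.5]
eef_rot: [-3.142, -0.0, 2.998]
wrist_force: [-2.1, -0.0, 4.1]
finger_gap: 7.8
finger_force: 36.1
clock: 23.67
eef_pos: [542.5, 245.0, 115.8]
eef_rot: [-3.142, 0.0, 2.998]
wrist_force: [-3.5, 0.8, 4.3]
finger_gap: 7.8
finger_force: 36.1
clock: 23.92
eef_pos: [542.5, 245.1, 115.0]
eef_rot: [-3.142, -0.0, 2.998]
wrist_force: [-2.4, 0.2, 5.8]
finger_gap: 7.6
finger_force: 36.1
```

Travel is 8.4 mm with only spring force, so the pin is in the slot. I continue gently to the bottom.

```bash
python3 -m handwheel '0 0 -0.015 0 1;0 0 0 0 1;0 0 0 0 1'; python3 -m handwheel '0 0 -0.015 0 1;0 0 0 0 1;0 0 0 0 1'; python3 -m handwheel '0 0 -0.015 0 1;0 0 0 0 1;0 0 0 0 1';python3 -m handwheel '0 0 -0.015 0 1;0 0 0 0 1;0 0 0 0 1'
```

```text
clock: 24.17
eef_pos: [542.5, 245.1, 114.4]
eef_rot: [-3.142, 0.0, 2.998]
wrist_force: [-2.4, 0.4, 6.2]
finger_gap: 7.6
finger_force: 36.1
clock: 24.42
eef_pos: [542.5, 245.1, 113.8]
eef_rot: [3.142, -0.0, 2.998]
wrist_force: [-2.9, -0.2, 5.1]
finger_gap: 8.1
finger_force: 36.1
clock: 24.67
eef_pos: [542.5, 245.1, 113.2]
eef_rot: [-3.142, 0.0, 2.998]
wrist_force: [-2.1, -0.7, 5.0]
finger_gap: 7.5
finger_force: 36.2
clock: 24.92
eef_pos: [542.5, 245.1, 112.7]
eef_rot: [3.142, 0.0, 2.998]
wrist_force: [-3.6, -0.2, 6.1]
finger_gap: 7.4
finger_force: 36.2
```

Travel is 10.8 mm and I continue.

```bash
python3 -m handwheel '0 0 -0.015 0 1;0 0 0 0 1;0 0 0 0 1'; python3 -m handwheel '0 0 -0.015 0 1;0 0 0 0 1;0 0 0 0 1'; python3 -m handwheel '0 0 -0.015 0 1;0 0 0 0 1;0 0 0 0 1'
```

```text
clock: 25.17
eef_pos: [542.5, 245.1, 112.1]
eef_rot: [3.142, 0.0, 2.998]
wrist_force: [-4.1, -0.1, 5.3]
finger_gap: 7.6
finger_force: 36.2
clock: 25.42
eef_pos: [542.5, 245.1, 111.5]
eef_rot: [3.142, 0.0, 2.998]
wrist_force: [-3.2, -0.9, 6.5]
finger_gap: 7.8
finger_force: 36.2
clock: 25.67
eef_pos: [542.5, 245.1, 111.1]
eef_rot: [3.142, 0.0, 2.998]
wrist_force: [-3.6, 0.2, 7.7]
finger_gap: 7.3
finger_force: 36.2
```

```bash
python3 -m handwheel '0 0 -0.01 0 1;0 0 0 0 1;0 0 0 0 1';  python3 -m handwheel '0 0 -0.01 0 1;0 0 0 0 1;0 0 0 0 1'
```

```text
clock: 25.92
eef_pos: [542.6, 245.1, 110.9]
eef_rot: [3.141, 0.0, 2.998]
wrist_force: [-3.3, -1.2, 9.1]
finger_gap: 7.4
finger_force: 36.3
clock: 26.17
eef_pos: [542.6, 245.1, 110.8]
eef_rot: [3.141, 0.001, 2.998]
wrist_force: [-4.4, -1.3, 12.2]
finger_gap: 7.7
finger_force: 36.3
```

It bottomed at z = 110.9 (travel about 12.6 mm) with about 6 N on the plate. I turn it clockwise in stages, watching the moment.

```bash
M='python3 -c "from cell import *;s=read_state();print(s[\"moment\"])"'; python3 -m handwheel '0 0 0 -0.5 1;0 0 0 -0.5 1;0 0 0 -0.5 1;0 0 0 -0.5 1;0 0 0 0 1' && eval $M; python3 -m handwheel '0 0 0 -0.7 1;0 0 0 -0.7 1;0 0 0 -0.7 1;0 0 0 -0.7 1;0 0 0 -0.7 1;0 0 0 -0.5 1;0 0 0 0 1' && eval $M
```

```text
clock: 26.58
eef_pos: [542.6, 245.0, 110.8]
eef_rot: [3.141, 0.0, 2.821]
wrist_force: [-5.9, -1.3, 12.4]
finger_gap: 7.9
finger_force: 36.3
[-0.34473167  0.94148225  0.01393239]
clock: 27.17
eef_pos: [542.5, 244.9, 110.8]
eef_rot: [3.141, 0.0, 2.471]
wrist_force: [-5.3, -2.3, 11.5]
finger_gap: 7.6
finger_force: 36.3
[-0.50267803  1.1019431  -0.01545764]
```

Turning freely (30° so far).

```bash
M='python3 -c "from cell import *;s=read_state();print(s[\"moment\"])"'; python3 -m handwheel '0 0 0 -0.7 1;0 0 0 -0.7 1;0 0 0 -0.7 1;0 0 0 -0.7 1;0 0 0 -0.7 1;0 0 0 -0.5 1;0 0 0 0 1' && eval $M; python3 -m handwheel '0 0 0 -0.7 1;0 0 0 -0.7 1;0 0 0 -0.7 1;0 0 0 -0.7 1;0 0 0 -0.7 1;0 0 0 -0.5 1;0 0 0 0 1' && eval $M;  python3 -m handwheel '0 0 0 -0.7 1;0 0 0 -0.7 1;0 0 0 -0.6 1;0 0 0 0 1' && eval $M
```

```text
clock: 27.75
eef_pos: [542.4, 244.9, 110.7]
eef_rot: [-3.142, 0.0, 2.122]
wrist_force: [-7.3, -2.0, 12.1]
finger_gap: 7.5
finger_force: 36.3
[-0.6497251   1.18363529 -0.01466105]
clock: 28.33
eef_pos: [542.3, 244.8, 110.7]
eef_rot: [-3.141, 0.0, 1.773]
wrist_force: [-6.4, -3.7, 12.2]
finger_gap: 7.9
finger_force: 36.3
[-0.6395043   1.36125125  0.00479959]
clock: 28.67
eef_pos: [542.3, 244.8, 110.7]
eef_rot: [-3.141, 0.0, 1.598]
wrist_force: [-7.6, -3.0, 12.6]
finger_gap: 8.0
finger_force: 36.3
[-0.6326513   1.37238213 -0.01120143]
```

```bash
M='python3 -c "from cell import *;s=read_state();print(s[\"moment\"])"'; python3 -m handwheel '0 0 0 -0.5 1;0 0 0 -0.5 1;0 0 0 0 1' && eval $M; python3 -m handwheel '0 0 0 -0.4 1;0 0 0 -0.4 1;0 0 0 0 1' && eval $M
```

```text
clock: 28.92
eef_pos: [542.2, 244.9, 110.7]
eef_rot: [-3.141, 0.0, 1.512]
wrist_force: [-7.8, -3.5, 13.4]
finger_gap: 7.5
finger_force: 36.3
[-0.62398573  1.49842631  0.03040377]
clock: 29.17
eef_pos: [542.2, 244.9, 110.7]
eef_rot: [-3.141, 0.0, 1.442]
wrist_force: [-7.8, -4.1, 13.0]
finger_gap: 8.0
finger_force: 36.3
[-0.58300158  1.5072946   0.02898898]
```

It has turned 89° with no resistance. I ease up, release and retreat.

```bash
python3 -m handwheel '0 0 0.02 0 1;0 0 0.02 0 1;0 0 0.02 0 1;0 0 0 0 1;0 0 0 0 1' && python3 -m handwheel '0 0 0 0 0.9;0 0 0 0 0.6;0 0 0 0 0.4;0 0 0 0 0.4;0 0 0 0 0.4;0 0 0 0 0.4;0 0 0 0 0.4;0 0 0 0 0.4;0 0 0 0 0.4;0 0 0 0 0.4' && python3 -m handwheel '0 0 0.2 0 0.4;0 0 0.5 0 0.4;0 0 0.7 0 0.4;0 0 0.7 0 0.4;0 0 0.7 0 0.4;0 0 0 0 0.4' && python3 -m handwheel '-0.4 -0.6 0 0 0.4;-0.4 -0.6 0 0 0.4;-0.4 -0.6 0 0 0.4;-0.4 -0.6 0 0 0.4;-0.4 -0.6 0 0 0.4;-0.4 -0.6 0 0 0.4;-0.2 -0.6 0 0 0.4;-0.2 -0.6 0 0 0.4;0 -0.6 0 0 0.4;0 -0.6 0 0 0.4;0 -0.6 0 0 0.4;0 -0.6 0 0 0.4'
python3 - <<'E'
from h import *
t,td=camera("top");s,sd=camera("scene")
a=cv2.resize(t[120:230,135:245],(400,400),interpolation=3);b=cv2.resize(s[175:305,215:345],(400,400),interpolation=3)
cv2.imwrite("pics/f.png",np.hstack([a,b])[:,:,::-1])
for n,d,p in(("top",td,t),("scene",sd,s)):
    W=cloud(n,d);r=(p[...,0].astype(int)-p[...,1]>60)&(np.hypot(W[...,0]-542,W[...,1]-245)<25)&(W[...,2]>125)
    P=W[r];e,V=np.linalg.eigh(np.cov(P[:,:2].T)) if len(P)>3 else (0,np.eye(2))
    print(n,len(P),P.mean(0),np.percentile(P[:,2],[10,50,90]),"dir",V[:,1])
h=cv2.cvtColor(t,cv2.COLOR_RGB2HSV);W=cloud("top",td)
m=((W[...,2]>128)&(W[...,2]<139)&(h[...,2]<150)&(np.hypot(W[...,0]-602,W[...,1]-251)<110)).astype(np.uint8)
m=cv2.morphologyEx(m,cv2.MORPH_OPEN,np.ones((3,3)))
c=max(cv2.findContours(m,0,2)[0],key=cv2.contourArea)
print(cv2.minAreaRect(np.array([ray("top",*q[0],133)[:2] for q in c],np.float32)))
E
```

```text
clock: 29.58
eef_pos: [542.2, 244.8, 112.3]
eef_rot: [-3.141, 0.001, 1.445]
wrist_force: [-4.6, -2.2, 5.9]
finger_gap: 7.7
finger_force: 36.2
clock: 30.42
eef_pos: [542.5, 245.1, 112.3]
eef_rot: [-3.142, 0.0, 1.445]
wrist_force: [-0.9, 0.4, -0.9]
finger_gap: 55.9
finger_force: 0.0
clock: 30.92
eef_pos: [544.0, 245.7, 231.0]
eef_rot: [3.134, -0.004, 1.445]
wrist_force: [1.3, -0.5, 0.4]
finger_gap: 56.4
finger_force: 0.0
clock: 31.92
eef_pos: [430.3, -44.1, 224.8]
eef_rot: [3.141, 0.0, 1.445]
wrist_force: [0.2, -0.1, 0.7]
finger_gap: 56.2
finger_force: 0.0
top 20 [542.42036433 246.32177819 161.41390395] [158.37937626 161.77126108 164.20219395] dir [0.14032093 0.99010607]
scene 31 [540.79533551 245.34184341 157.51415111] [149.70591274 160.59976462 163.27995962] dir [0.34294552 0.9393553 ]
((604.2803955078125, 252.034912109375), (166.3050079345703, 114.52415466308594), 5.866699695587158)
```

View pics/f.png

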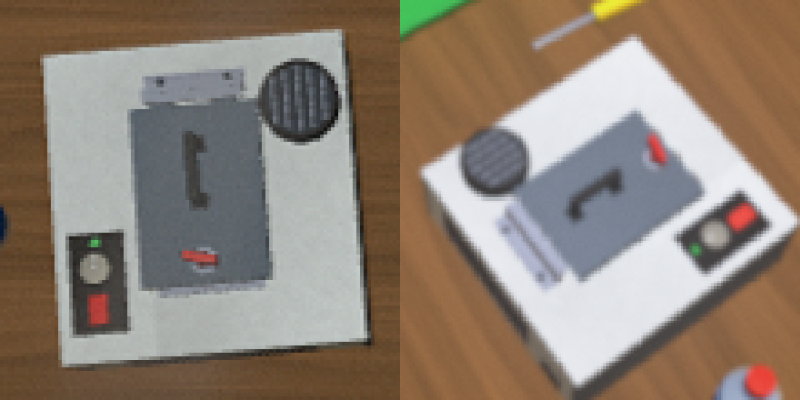

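The picture shows the cover tight under the keeper and the wing lying across the cover. Its top is at z ≈ 161.4; it would be 171 standing out, so it stays down by about 9.6 mm, which matches the locked travel (12.6 − 3). Handing in.

```bash
python3 -c "from cell import *;print(sign_off())"
```

```text
the job is handed in; nothing more can be done
None
```

The job is handed in at about 32 s: the hatch cover is fully home under the keeper and the red stud is pressed in, turned a quarter turn clockwise and locked. Nothing else on the desk was moved on purpose, though I took no full picture afterwards to check.

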